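Take the loaded slide cassette out of the slide scanner

ROBOT

A 6-joint arm with a two-finger parallel gripper is mounted at the origin on a cart in front of the work surface, level with it; the furniture and walls round the work are solid. World frame = base frame: x ahead of the robot, y to its left, z up, the work surface at z = 0. Lengths are in m, angles in rad, forces in N, time in s.
With the tool pointing down it reaches from about 0.3 to 1 m from the base axis. Payload 5.1 kg.
Tool frame: the origin (TCP) lies on the mounting face of the last link; the fingertips stand 190 mm ahead of it and the grasp point (between the pads) lies 171 mm ahead of it; z points along the fingers, y is the line along which they close (so a half turn about z gives the same grasp; the last joint's range is limited). The gripper opens to 95 mm and grips with 3 to 60 N. Pads are 20 mm wide; open, the fingers measure 119 mm over their backs; the gripper's body (75 mm by 180 mm) begins 59 mm behind the grasp point.
Start: joints at [1.052, 0.124, 1.65, -0, 1.367, -0.083], TCP at [0.274, 0.589, 0.405] pointing down, gripper open.
Joint ranges: [-2.61, 2.61], [-1.02, 2.33], [0.03, 2.71], [-1.35, 4.49], [0.32, 2.68], [-2.91, 2.91]. Speed limits (rad/s): [2.57, 2.57, 3.14, 3.14, 3.14, 3.14].

INTERFACE

Orientations are given as a 3x3 rotation matrix whose columns are the frame's x, y, z axes.
In Python, from rig import arm, imaging gives the robot as it stands (arm), with the cameras (imaging).
- The arm moves only by the tool move_tool, called as a command line: name --argument value ..., lists and objects as JSON in quotes. Schema: {"type":"object","properties":{"rows":{"type":"array","items":{"type":"object","properties":{"x":{"type":"number"},"y":{"type":"number"},"z":{"type":"number"},"yaw":{"type":"number"}},"additionalProperties":false},"minItems":1,"maxItems":10},"finger_gap":{"type":"number"},"only":{"type":"string"},"quiet":{"type":"boolean"},"lines":{"type":"string"}},"required":["rows"],"additionalProperties":false}. rows is a list of rows, 1 to 10 of them, each an object with the fields x, y, z (the shift in m), yaw (a turn about the tool's z in rad); a field left out counts as zero; each row shifts and turns the commanded pose from where the row before left it, along the tool's axes as they then stand; what a row does not reach is not made up. A row lasts 1/10 s, in which the tool goes at most 0.05 m and 0.15 rad, less where a joint would pass 70% of its speed; a pose out of reach is approached as far as the arm can. finger_gap is the opening from 0.0 (shut) to 1.0 (fully open), set as the call begins (left out keeps the last). The fingers move at their own pace and stop on an object; the grip force is fixed at half the most. Time passes only in rows, so rows that do not move let the fingers close. The tool returns the time, the measured TCP pose, the force, the opening and the grip force at its end. only (a regular expression) keeps the lines of the reply that match it, lines (a string "A,B") keeps lines A to B, and quiet returns only ok. Input that does not fit is refused with a message, and nothing moves.
- arm.state(): the state, without advancing time (a new reading comes with each control period).
- imaging.capture(name): name is "side" or "top"; returns a dict with "image" (480x640x3 uint8, red, green, blue), "vfov" (degrees; the focal length in pixels is half the picture's height over the tangent of half this angle, whatever the lens; pixels are square), "cx", "cy" (the principal point, pixels), "world_to_cam" (4x4, takes a point from world to camera coordinates). Camera axes: x right, y down, z forward; pixel columns grow to the right and rows downward; lengths in m; the calibration is good to about 2 mm. A picture is of the moment at which its call begins. There is no depth.
- arm.job_done(): hands the job in; it is judged then, once.
The state is a dict: "time_s": time; "joint_positions": joint angles; "joint_velocities": joint speeds; "joint_torque": joint torques, N m; "eef_pos": TCP position; "tcp_rot": TCP orientation; "wrist_force": force on the tool from outside, world axes, zero at the start; "ft_torque": the same for the moment, N m; "opening": opening from 0.0 (shut) to 1.0 (fully open); "grasp_force": force on a finger pad.
Only numpy, scipy, OpenCV 4.12 (cv2) and the standard library are available. Lean on these libraries where they do the work, as an engineer would, in place of code of your own. Each camera call takes 0.05 s, during which the arm holds its last target. There are 200 camera calls.

TASK

The scanner has finished its run of blood-smear slides. Pull its loading drawer fully open by the handle, squeeze together the two yellow catches of the loaded cassette (the one with slides in it) so that it unlatches, and lift it straight up, level, out of the drawer. Finish holding it still by its squeezed catches, at least 10 cm above its bay and touching nothing else; leave the drawer open, the empty cassette latched in its bay and the other things on the bench where they are.

Things in the scene. Friction and masses are not known exactly. Their poses are not given: they have to be found in the camera images.
- scanner: Light grey bench-top slide scanner, fixed on the worktop: 270 wide (y), 230 deep (x), its roof 103 high, with a hood on the rear of the roof (from 100 behind the front face on) up to 153 high. Origin on the worktop under the middle of its front face; +x points from the front face into the scanner, +y to its left as seen by a robot in front of it, z up.
- scanner_drawer (a joint): How far the scanner's loading drawer is pulled out, in m: 0 shut, 0.150 fully open against a firm stop. It slides along the scanner's -x (towards the robot), needs about 3 N and stays where it is left. Drawer front 240 wide, 12 thick, its top 91 above the worktop, its face level with the scanner's front when shut.
- drawer_tray (a point): Middle of the tray floor in the open-topped drawer, 24 above the worktop, between the two bays; moves with the drawer, frame parallel to the scanner's. Walls 26 high. The cassettes stand at y +50 and -50 (either way round), hidden under the roof until opened. At both ends of a bay a steel keeper, top 22 above the floor, overhangs the catch's barb and locks the cassette down until squeezed.
- drawer_handle (a point): Middle of the drawer's steel bar handle: a round horizontal bar 10 thick, 88 long along the scanner's y, 78 above the worktop; 43 free between the bar and the drawer front behind it. The frame is parallel to the scanner's; the point moves with the drawer.
- loaded_cassette: Loose black slide cassette holding ten glass slides, a yellow catch at its front and rear end; about 0.13 kg. Body 38 (x, along the drawer's travel) by 86 (y) by 30 high; 60 along x over the unpressed catches, whose tops stand 62 above the underside. Origin under its middle, 24 above the worktop when seated; axes parallel to the scanner's while seated.
- empty_cassette: Loose black slide cassette of the same shape with no slides and grey catches, latched in the other bay of the drawer; stays where it is. Origin under its middle.
- loaded_front_catch (a joint): Travel of the loaded cassette's front yellow catch (on its robot-facing side) towards the cassette's middle, in m: 0 out (latched), 0.006 fully squeezed at a hard stop. Sprung: about 2 N at the start, 6.5 N at the stop. From about 0.005 on its barb clears the keeper.
- loaded_rear_catch (a joint): The same for the loaded cassette's rear yellow catch (on the side towards the scanner).
- loaded_front_pad (a point): Middle of the ribbed outer face of the front catch's upright finger tab: tab 26 wide (y), 4 thick (x), graspable from 34 to 62 above the cassette's underside; this point is at 50, and 30 in front of the cassette's middle (24 when squeezed). Moves with the catch. 36 free between the tab and the drawer front.
- loaded_rear_pad (a point): The same on the rear catch, 30 behind the cassette's middle; the two tabs are 60 apart over their outer faces, 48 squeezed.
- timer: White bench timer, 66x66x21, lying on the worktop to the right of the drawer; origin under its middle. Leave alone.
- petri: Closed white petri dish, 71 across, 15 high, on the worktop to the left of the drawer; origin under its middle. Leave alone.
- reagent_bottle: White reagent bottle with a red cap, 45 across, 104 high, on the worktop left of the scanner's front; origin under its middle. Leave alone.

How it is judged:
By the outcome, as a careful person would: the job done as asked, in the order asked, and still so for the second after the job is handed in, while the arm keeps its last pose, push and grip.
It also fails if it takes over 43 s, if anything falls off the work surface, if the arm or the gripper's body presses on something with over 40 N, if the wrist force passes 120 N, or if a joint passes its speed limit or range.

## Working session

There is one attempt and no reset: what is moved stays moved. The work goes in short steps, Python scripts to look and compute and a tool call to move; the robot and the scene stay as the last step left them, time stands still between calls to the robot, and variables do not carry over. Pictures are saved under pics/ and viewed, at most 10 in all, crops included, and the job is handed in when it is done.

```bash
ls; mkdir -p pics; python3 - <<'E'
from rig import arm, imaging
import cv2,numpy as np
s=arm.state();print(s['time_s'],s['eef_pos'],np.round(s['tcp_rot'],3),s['opening'])
for n in('side','top'):
    c=imaging.capture(n);cv2.imwrite(f'pics/{n}0.png',c['image'][...,::-1])
    print(n,c['vfov'],c['cx'],c['cy'],np.round(c['world_to_cam'],4).tolist())
E
```

```text
pics
rig.py
0.0 [0.27428606 0.58902444 0.40352028] [[-0.907  0.422 -0.001]
 [ 0.422  0.907 -0.002]
 [ 0.    -0.002 -1.   ]] 0.9983762772278956
side 53.40171763903149 318.1048889105348 238.9417257800441 [[-0.9995, -0.022, -0.0208, 0.6345], [0.0091, 0.4358, -0.9, 0.0309], [0.0289, -0.8998, -0.4354, 0.965], [0.0, 0.0, 0.0, 1.0]]
top 45.06984692379852 316.6691250732172 243.4192597410941 [[0.0278, -0.9993, -0.026, 0.0513], [-0.9965, -0.0256, -0.0793, 0.6567], [0.0786, 0.0281, -0.9965, 0.9539], [0.0, 0.0, 0.0, 1.0]]
```

View pics/side0.png

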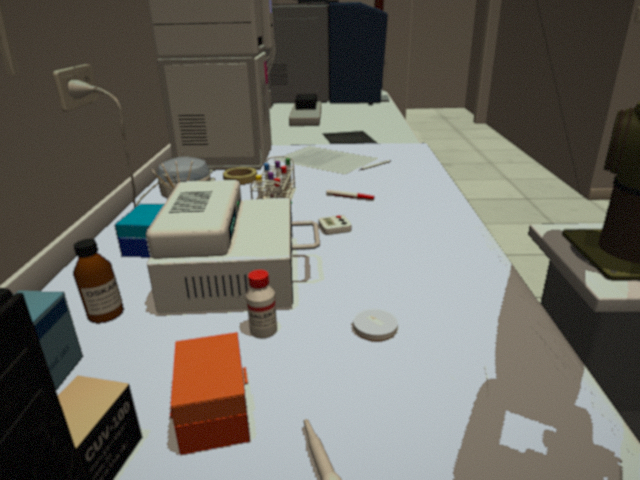

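View pics/top0.png

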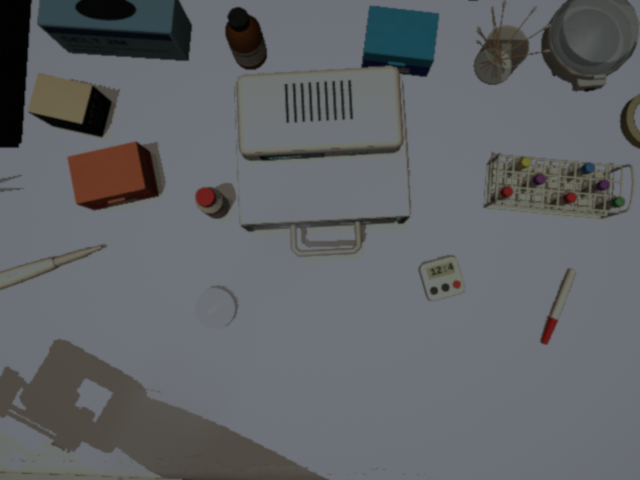

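The side view shows the shut scanner, with its handle at about (305,235). In the top view the bar runs from (295,251) to (358,251), and the bottle, petri dish and timer are all clear of it. I'll zoom in to get precise pixels.

```bash
cat > h.py <<'E'
import numpy as np,cv2
from rig import arm, imaging
def cap(n,f=None):
    c=imaging.capture(n)
    if f: cv2.imwrite(f,c['image'][...,::-1])
    return c
def ray(c,uv):
    f=240/np.tan(np.radians(c['vfov'])/2);W=np.array(c['world_to_cam']);R=W[:3,:3]
    d=R.T@np.array([(uv[0]-c['cx'])/f,(uv[1]-c['cy'])/f,1]);return -R.T@W[:3,3],d/np.linalg.norm(d)
def onz(c,uv,z):
    o,d=ray(c,uv);return o+d*(z-o[2])/d[2]
def tri(c1,p1,c2,p2):
    (a,d),(b,e)=ray(c1,p1),ray(c2,p2)
    s=np.linalg.lstsq(np.stack([d,-e],1),b-a,rcond=None)[0]
    p,q=a+s[0]*d,b+s[1]*e;return (p+q)/2,np.linalg.norm(p-q)
def proj(c,p):
    W=np.array(c['world_to_cam']);f=240/np.tan(np.radians(c['vfov'])/2)
    q=W[:3,:3]@np.array(p)+W[:3,3];return np.round([c['cx']+f*q[0]/q[2],c['cy']+f*q[1]/q[2]],1)
def crop(im,x,y,w,h,k):
    return cv2.resize(im[y:y+h,x:x+w],None,fx=k,fy=k,interpolation=cv2.INTER_CUBIC)
E
python3 - <<'E'
from h import *
a=cv2.imread('pics/side0.png');b=cv2.imread('pics/top0.png')
o=np.vstack([crop(a,265,205,100,75,4)*1,np.zeros((4,400,3),np.uint8)])
o2=crop(b,230,200,200,75,4)
o2=cv2.convertScaleAbs(o2,alpha=1.4)
cv2.imwrite('pics/z0.png',np.vstack([np.hstack([o[:300],np.zeros((300,400,3),np.uint8)]),o2]))
E
```

```text
(no output)
```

View pics/z0.png

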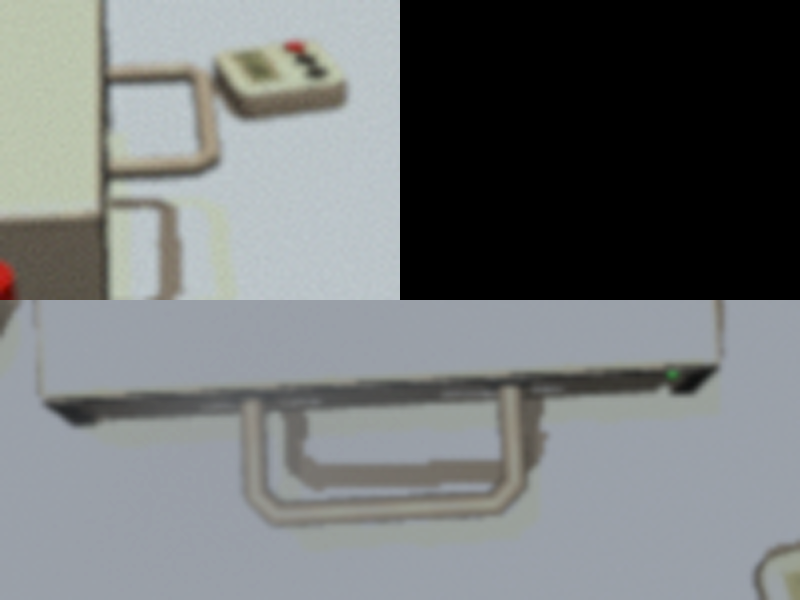

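```bash
python3 - <<'E'
from h import *
s=cap('side');t=cap('top')
L,e=tri(t,(294.2,253.5),s,(317.8,246.8));R,e2=tri(t,(359,249.8),s,(315,223.3));print(L,e,R,e2)
M=(L+R)/2;d=L-R;print(M,np.linalg.norm(d),'yaw',np.arctan2(-d[0],d[1]))
a=onz(t,(240.5,225),.103);b=onz(t,(410,216.3),.103);d=a-b;print(a,b,np.linalg.norm(d),np.arctan2(-d[0],d[1]))
print(onz(t,(294.2,253.5),.078),onz(t,(359,249.8),.078))
for n,p in(('timer',(442,278)),('petri',(216,307)),('bottle',(207,197))):print(n,onz(t,p,.1 if n=='bottle' else .02))
E
```

move_tool --rows '[{"yaw": 0.133},{"yaw": 0.133},{"yaw": 0.133},{"yaw": 0.133},{"yaw": 0.133},{"yaw": 0.133},{"yaw": 0.133},{"yaw": 0.127}]' --finger_gap 0.47

```text
time_s: 1.0
eef_pos: [0.2744, 0.5892, 0.4044]
tcp_rot: [[-0.072, 0.997, -0.0], [0.997, 0.072, -0.001], [-0.001, -0.0, -1.0]]
wrist_force: [-0.5, -0.3, -0.8]
opening: 0.475
grasp_force: 0.0
```

move_tool --rows '[{"x": -0.035,"y": 0.02},{"x": -0.035,"y": 0.02},{"x": -0.035,"y": 0.02},{"x": -0.035,"y": 0.02},{"x": -0.035,"y": 0.02},{"x": -0.035,"y": 0.02},{"x": -0.035,"y": 0.02},{"x": -0.035,"y": 0.02}]'

```text
time_s: 1.8
eef_pos: [0.456, 0.3208, 0.4046]
tcp_rot: [[-0.077, 0.997, -0.0], [0.997, 0.077, -0.0], [-0.0, -0.0, -1.0]]
wrist_force: [0.0, -0.7, -0.2]
opening: 0.473
grasp_force: 0.0
```

move_tool --rows '[{"x": -0.035,"y": 0.02},{"x": -0.035,"y": 0.02},{"x": -0.035,"y": 0.02},{"x": -0.035,"y": 0.02},{"x": -0.035,"y": 0.02},{"x": -0.035,"y": 0.02},{"x": -0.035,"y": 0.02},{"x": -0.035,"y": 0.02},{}]'

```text
time_s: 2.7
eef_pos: [0.6382, 0.0518, 0.4042]
tcp_rot: [[-0.072, 0.997, 0.0], [0.997, 0.072, -0.001], [-0.001, -0.0, -1.0]]
wrist_force: [0.3, 0.5, 0.3]
opening: 0.47
grasp_force: 0.0
```

```bash
cat >> h.py <<'E'
def st():
    s=arm.state();R=np.array(s['tcp_rot']);g=np.array(s['eef_pos'])+.171*R[:,2]
    print('t',s['time_s'],'gp',np.round(g,4),'yaw_y',round(float(np.arctan2(R[1,1],R[0,1])),4),'z',np.round(R[:,2],4),'F',np.round(s['wrist_force'],1),'op',round(s['opening'],3),'gf',s['grasp_force']);return g,R
def to(p):
    g,R=st();print('tool delta',np.round(R.T@(np.array(p)-g),4))
E
python3 - <<'E'
from h import *
to([.638,.051,.077])
E
```

```text
t 2.7 gp [0.6382 0.0516 0.2332] yaw_y 0.0723 z [ 0.     -0.0012 -1.    ] F [0.3 0.5 0.3] op 0.47 gf 0.0
tool delta [-0.0004 -0.0003  0.1562]
```

move_tool --rows '[{"z": 0.039},{"z": 0.039},{"z": 0.039},{"z": 0.039},{}]'

```text
time_s: 3.2
eef_pos: [0.6333, 0.0561, 0.2416]
tcp_rot: [[-0.077, 0.997, -0.013], [0.997, 0.077, 0.0], [0.001, -0.013, -1.0]]
wrist_force: [-0.4, -0.1, -0.6]
opening: 0.469
grasp_force: 0.0
```

move_tool --rows '[{},{},{},{},{}]' --finger_gap 0.0

```text
time_s: 3.7
eef_pos: [0.637, 0.0555, 0.2503]
tcp_rot: [[-0.077, 0.997, 0.003], [0.997, 0.077, 0.0], [-0.0, 0.003, -1.0]]
wrist_force: [3.3, 0.5, 2.9]
opening: 0.109
grasp_force: 1.6
```

```bash
python3 - <<'E'
from h import *
st()
cap('side','pics/s1.png');cap('top','pics/t1.png')
E
```

```text
t 3.7 gp [0.6375 0.0555 0.0793] yaw_y 0.077 z [ 2.9e-03  1.0e-04 -1.0e+00] F [3.3 0.5 2.9] op 0.109 gf 1.5577278658747673
```

move_tool --rows '[{},{"y": -0.01},{"y": -0.015},{"y": -0.02},{"y": -0.02},{"y": -0.02},{"y": -0.02},{"y": -0.02},{"y": -0.01},{}]'

```text
time_s: 4.8
eef_pos: [0.5011, 0.0451, 0.2503]
tcp_rot: [[-0.077, 0.997, 0.001], [0.997, 0.077, -0.0], [-0.0, 0.001, -1.0]]
wrist_force: [-2.8, -0.4, 9.0]
opening: 0.098
grasp_force: 30.0
```

```bash
python3 - <<'E'
from h import *
st()
E
```

```text
t 4.8 gp [0.5013 0.045  0.0793] yaw_y 0.077 z [ 8.e-04 -2.e-04 -1.e+00] F [-2.8 -0.4  9. ] op 0.098 gf 30.001323223114014
```

move_tool --rows '[{"y": -0.005,"z": -0.002},{"y": -0.005},{"y": -0.003},{"y": -0.002},{"y": -0.002},{"y": -0.002},{}]'

```text
time_s: 5.5
eef_pos: [0.4855, 0.0438, 0.2504]
tcp_rot: [[-0.076, 0.997, 0.017], [0.997, 0.076, 0.001], [0.0, 0.017, -1.0]]
wrist_force: [26.4, 2.4, -22.9]
opening: 0.096
grasp_force: 30.0
```

```bash
python3 - <<'E'
from h import *
st()
E
```

```text
t 5.5 gp [0.4883 0.044  0.0794] yaw_y 0.0761 z [ 0.0166  0.0014 -0.9999] F [ 26.4   2.4 -22.9] op 0.096 gf 29.995627999305725
```

move_tool --rows '[{"y": 0.003,"z": -0.001},{}]'

```text
time_s: 5.7
eef_pos: [0.4871, 0.0439, 0.2504]
tcp_rot: [[-0.076, 0.997, 0.008], [0.997, 0.076, 0.001], [0.0, 0.008, -1.0]]
wrist_force: [16.4, 1.6, -17.5]
opening: 0.099
grasp_force: 30.0
```

move_tool --rows '[{},{},{},{}]' --finger_gap 0.47

```text
time_s: 6.1
eef_pos: [0.4856, 0.0439, 0.2515]
tcp_rot: [[-0.077, 0.997, -0.001], [0.997, 0.077, -0.0], [0.0, -0.001, -1.0]]
wrist_force: [-0.2, 0.2, 0.8]
opening: 0.376
grasp_force: 0.0
```

move_tool --rows '[{"z": -0.03},{"z": -0.04},{"z": -0.04},{"z": -0.04},{"y": -0.04},{"y": -0.05},{"y": -0.05},{}]' --finger_gap 0.8

```text
time_s: 6.9
eef_pos: [0.3415, 0.0332, 0.4017]
tcp_rot: [[-0.077, 0.997, 0.003], [0.997, 0.077, -0.0], [-0.001, 0.003, -1.0]]
wrist_force: [0.3, -0.2, 0.0]
opening: 0.802
grasp_force: 0.0
```

```bash
python3 - <<'E'
from h import *
st()
a=cap('side','pics/s2.png')['image'];b=cap('top','pics/t2.png')['image']
o=np.hstack([crop(a,240,190,130,130,3),crop(b,220,190,137,130,3)])[...,::-1]
cv2.imwrite('pics/z2.png',cv2.convertScaleAbs(o,alpha=1.3))
E
```

```text
t 6.9 gp [0.3421 0.0331 0.2307] yaw_y 0.0768 z [ 3.4e-03 -4.0e-04 -1.0e+00] F [ 0.3 -0.2  0. ] op 0.802 gf 0.0
```

View pics/s2.png

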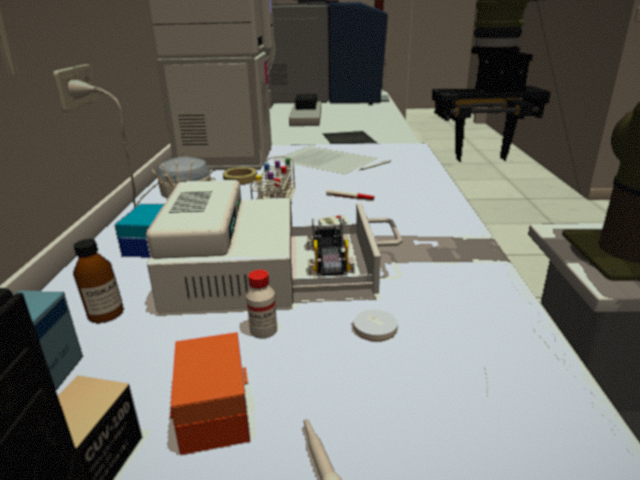

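View pics/t2.png

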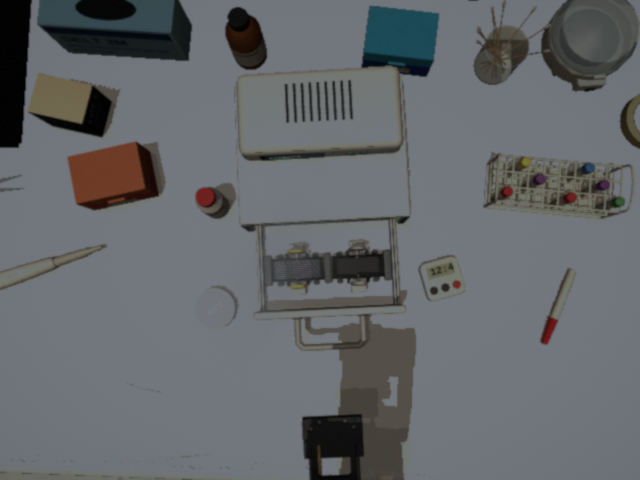

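The drawer is open. The loaded cassette with the yellow catches is in the left bay: top view about (299,249) and (300,285), side view about (330,255). I'll zoom in and mask the yellow.

```bash
python3 - <<'E'
from h import *
a=cv2.imread('pics/s2.png');b=cv2.imread('pics/t2.png')
for n,i,(x,y,w,h) in(('s',a,(300,215,70,70)),('t',b,(255,230,80,70))):
    hsv=cv2.cvtColor(i,cv2.COLOR_BGR2HSV);m=cv2.inRange(hsv,(15,90,60),(35,255,255));z=np.zeros_like(m);z[y:y+h,x:x+w]=m[y:y+h,x:x+w]
    k,l,sv,c=cv2.connectedComponentsWithStats(z);print(n,[(sv[j].tolist(),c[j].round(1).tolist()) for j in range(1,k) if sv[j][4]>4])
o=np.hstack([crop(a,305,210,50,75,8),crop(b,275,230,50,75,8)])
cv2.imwrite('pics/z3.png',cv2.convertScaleAbs(o,alpha=1.4))
E
```

```text
s [([312, 239, 6, 35, 127], [315.1, 254.8]), ([344, 239, 8, 33, 110], [346.8, 254.5])]
t [([289, 250, 14, 2, 21], [296.3, 250.6]), ([290, 285, 15, 3, 39], [297.9, 286.1])]
```

View pics/z3.png

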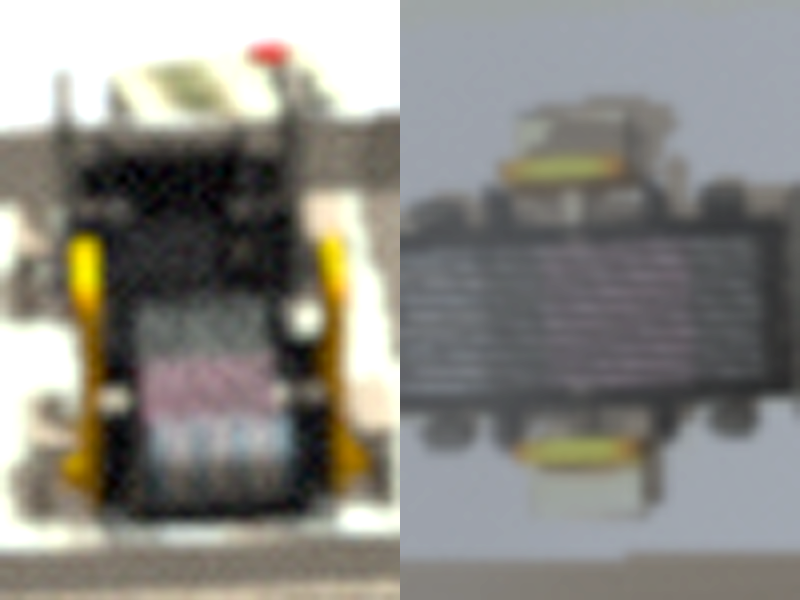

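Left is the side view: tab tops are centred at (315.9,243.0) rear and (346.6,243.0) front. Right is the top view: (295.4,251.0) rear and (297.1,286.2) front. The slides are visible between the yellow tabs.

```bash
python3 - <<'E'
from h import *
s=cap('side');t=cap('top')
R,e=tri(t,(295.4,251.0),s,(315.9,243));F,e2=tri(t,(297.1,286.2),s,(346.6,243));print(R,e,F,e2)
d=R-F;print(np.linalg.norm(d),np.arctan2(d[1],d[0]));M=(R+F)/2
M2=(onz(t,(295.4,251),.086)+onz(t,(297.1,286.2),.086))/2;print(M,M2)
ux=np.array([np.cos(.077),np.sin(.077),0]);uy=np.array([-ux[1],ux[0],0]);h=np.array([.4883,.044,0])
print('from handle', h+ux*(.048+.012+66e-3+0)+uy*.05)
to([*M[:2],.074])
E
```

```text
[0.63626676 0.10098774 0.08159332] 0.002840032249064001 [0.58063158 0.09676492 0.07888886] 0.0019932120784388174
0.05586072042029294 0.07575666319160027
[0.60844917 0.09887633 0.08024109] [0.609502   0.09850987 0.086     ]
from handle [0.61008046 0.10354426 0.        ]
t 7.1 gp [0.347  0.0331 0.2311] yaw_y 0.0769 z [ 4.e-04  0.e+00 -1.e+00] F [ 0.2 -0.3  0.1] op 0.801 gf 0.0
tool delta [0.0455 0.2657 0.1572]
```

move_tool --rows '[{"x": 0.0075,"y": 0.0443},{"x": 0.0075,"y": 0.0443},{"x": 0.0075,"y": 0.0443},{"x": 0.0075,"y": 0.0443},{"x": 0.0075,"y": 0.0443},{"x": 0.0075,"y": 0.0443},{},{},{}]' --finger_gap 0.8

```text
time_s: 8.0
eef_pos: [0.6081, 0.0984, 0.4007]
tcp_rot: [[-0.077, 0.997, -0.002], [0.997, 0.077, -0.0], [-0.0, -0.002, -1.0]]
wrist_force: [-1.1, 0.2, -0.6]
opening: 0.799
grasp_force: 0.0
```

```bash
python3 - <<'E'
from h import *
to([.609,.0988,.078])
E
```

```text
t 8.0 gp [0.6077 0.0984 0.2297] yaw_y 0.0771 z [-2.2e-03 -2.0e-04 -1.0e+00] F [-1.1  0.2 -0.6] op 0.799 gf 0.0
tool delta [0.0003 0.0016 0.1517]
```

move_tool --rows '[{"y": 0.001,"z": 0.03},{"z": 0.035},{"z": 0.03},{"z": 0.02},{"z": 0.015},{},{},{},{}]'

```text
time_s: 8.9
eef_pos: [0.6095, 0.0985, 0.2736]
tcp_rot: [[-0.077, 0.997, 0.003], [0.997, 0.077, 0.0], [0.0, 0.003, -1.0]]
wrist_force: [-0.1, 0.0, -0.1]
opening: 0.801
grasp_force: 0.0
```

```bash
python3 - <<'E'
from h import *
to([.609,.0988,.078])
a=cap('side','pics/s4.png')['image'];cap('top','pics/t4.png')
cv2.imwrite('pics/z4.png',cv2.convertScaleAbs(crop(a,270,180,120,110,5)[...,::-1],alpha=1.3))
E
```

```text
t 8.9 gp [0.61   0.0986 0.1026] yaw_y 0.0769 z [ 3.e-03  2.e-04 -1.e+00] F [-0.1  0.  -0.1] op 0.801 gf 0.0
tool delta [ 0.0003 -0.001   0.0246]
```

View pics/z4.png

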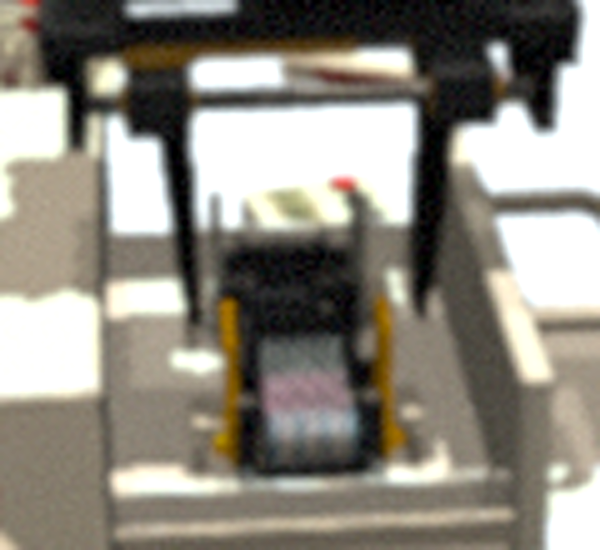

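The fingers straddle the tabs evenly: inner tips at about 202 and 413, tab faces at 220 and 390 in the crop. I'll go down the last 25 mm and close.

move_tool --rows '[{"y": -0.0005,"z": 0.01},{"z": 0.01},{"z": 0.0045},{},{},{},{}]'

```text
time_s: 9.7
eef_pos: [0.6086, 0.0985, 0.2477]
tcp_rot: [[-0.077, 0.997, 0.001], [0.997, 0.077, 0.0], [0.0, 0.001, -1.0]]
wrist_force: [0.8, -0.3, -0.4]
opening: 0.794
grasp_force: 0.0
```

```bash
python3 -c "
from h import *
st()"
```

```text
t 9.7 gp [0.6088 0.0985 0.0767] yaw_y 0.077 z [ 8.e-04  1.e-04 -1.e+00] F [ 0.8 -0.3 -0.4] op 0.794 gf 0.0
```

move_tool --rows '[{},{},{},{},{},{},{},{}]' --finger_gap 0.0

```text
time_s: 10.5
eef_pos: [0.609, 0.0985, 0.2482]
tcp_rot: [[-0.077, 0.997, 0.002], [0.997, 0.077, 0.0], [-0.0, 0.002, -1.0]]
wrist_force: [1.7, -0.3, 6.3]
opening: 0.478
grasp_force: 30.0
```

```bash
python3 -c "
from h import *
st()"
```

```text
t 10.5 gp [0.6093 0.0985 0.0772] yaw_y 0.077 z [ 2.2e-03  1.0e-04 -1.0e+00] F [ 1.7 -0.3  6.3] op 0.478 gf 30.048586428165436
```

move_tool --rows '[{"z": -0.002},{"z": -0.003},{"z": -0.005},{"z": -0.005},{},{}]'

```text
time_s: 11.1
eef_pos: [0.6079, 0.0984, 0.2614]
tcp_rot: [[-0.077, 0.997, -0.002], [0.997, 0.077, -0.0], [0.0, -0.002, -1.0]]
wrist_force: [0.7, -1.7, 0.4]
opening: 0.478
grasp_force: 30.0
```

```bash
python3 - <<'E'
from h import *
st();a=cap('side','pics/s5.png')['image']
cv2.imwrite('pics/z5.png',cv2.convertScaleAbs(crop(a,270,180,120,110,5)[...,::-1],alpha=1.3))
E
```

```text
t 11.1 gp [0.6075 0.0984 0.0904] yaw_y 0.077 z [-2.4e-03 -2.0e-04 -1.0e+00] F [ 0.7 -1.7  0.4] op 0.478 gf 29.99167799949646
```

View pics/z5.png

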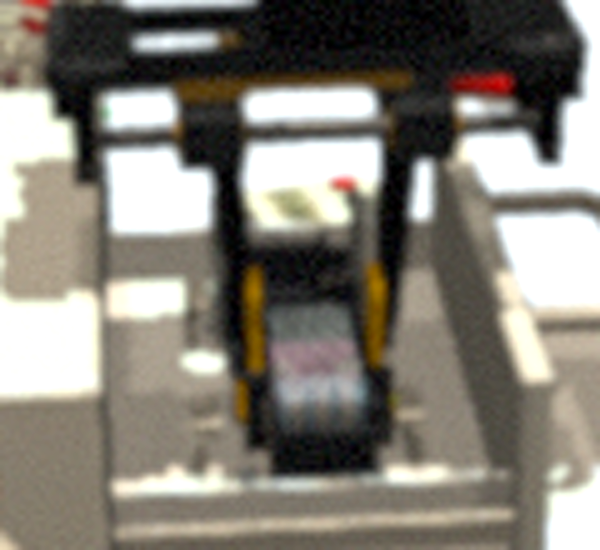

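The cassette has come free and is rising level between the fingers, with both catches squeezed. I'll continue the lift.

move_tool --rows '[{"z": -0.008},{"z": -0.014},{"z": -0.018},{"z": -0.02},{"z": -0.02},{"z": -0.02},{"z": -0.018},{"z": -0.012},{"z": -0.006},{}]'

```text
time_s: 12.15
eef_pos: [0.6085, 0.0985, 0.3994]
tcp_rot: [[-0.077, 0.997, 0.002], [0.997, 0.077, 0.0], [-0.0, 0.002, -1.0]]
wrist_force: [-0.4, 0.3, -2.0]
opening: 0.481
grasp_force: 30.0
```

move_tool --rows '[{},{},{},{},{}]'

```text
time_s: 12.65
eef_pos: [0.6084, 0.0985, 0.3978]
tcp_rot: [[-0.077, 0.997, -0.001], [0.997, 0.077, -0.0], [0.0, -0.001, -1.0]]
wrist_force: [0.1, -0.1, -0.7]
opening: 0.476
grasp_force: 30.0
```

```bash
python3 - <<'E'
from h import *
st();a=cap('side','pics/s6.png')['image'];b=cap('top','pics/t6.png')['image']
cv2.imwrite('pics/z6.png',cv2.convertScaleAbs(np.hstack([crop(a,230,110,170,200,2.3),crop(b,220,150,170,200,2.3)])[...,::-1],alpha=1.3))
E
```

```text
t 12.65 gp [0.6083 0.0984 0.2268] yaw_y 0.077 z [-7.e-04 -0.e+00 -1.e+00] F [ 0.1 -0.1 -0.7] op 0.476 gf 29.974722862243652
```

View pics/z6.png

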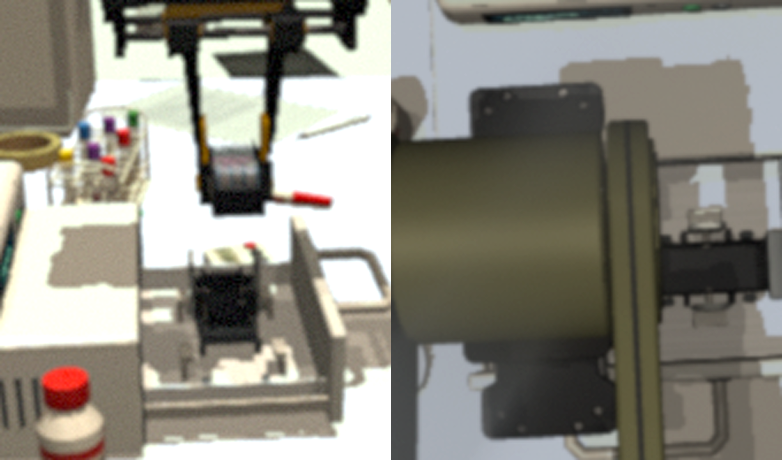

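```bash
python3 -c "
from rig import arm, imaging
print(arm.job_done())"
```

```text
the job is handed in; nothing more can be done
None
```

I handed the job in at about 12.7 s: the drawer is open against its stop, and the loaded cassette is held still and level by its squeezed catches about 15 cm above its bay, with the empty cassette still in its bay and the other bench items untouched; no verdict came back.

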